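# Free the seized gate of a length jig and slide its stop home

### The arm

A 6-joint arm with a two-finger parallel gripper is mounted at the origin on a cart in front of the work surface, level with it; the furniture and walls round the work are solid. World frame = base frame: x ahead of the robot, y to its left, z up, the work surface at z = 0. Lengths are in mm, angles in rad, forces in N, time in s.
With the tool pointing down it reaches from about 275 to 1000 mm from the base axis. Payload 8.4 kg.
Tool frame: the origin (TCP) lies between the finger pads; the fingertips stand r.tips_ahead ahead of it and the grasp point (between the pads) lies 6 mm ahead of it (r.tips_ahead is the distance from the TCP to the fingertips, in mm); z points along the fingers, y is the line along which they close (so a half turn about z gives the same grasp; the last joint's range is limited). The gripper opens to 85 mm and grips with 20 to 120 N. Pads are 22 mm wide; open, the fingers measure 114 mm over their backs; the gripper's body (76 mm by 85 mm) begins 54 mm behind the grasp point. The pads swing forward as they close: fully open they stand 13 mm farther back than shut.
Start: joints at [1.189, 0.353, 1.633, -0, 1.155, -0.002], TCP at [231.708, 580.465, 231.681] pointing down, gripper open.
Joint ranges: [-2.63, 2.63], [-0.92, 2.1], [0.06, 2.66], [-1.3, 4.44], [0, 2.69], [-3.02, 3.02]. Speed limits (rad/s): [2.22, 2.22, 2.79, 3.14, 3.14, 3.14].

### API

Orientations are given as [roll, pitch, yaw] about the fixed x, y, z axes, in that order (R = Rz(yaw) Ry(pitch) Rx(roll)).
In Python, from rig import r gives the robot as it stands.
- The arm moves only by the tool carry_out, never from a script. Its arguments are lists of equal length, an entry for each row: "delta_pos": the shift along the tool's x, y, z in m, a list of three; "rot": the turn, a rotation vector about the tool's x, y, z in degrees, a list of three. A call has 1 to 8 rows; each row is the pose to reach, as a shift and turn from the pose commanded when the call began, along the tool's axes at that moment; what a row does not reach only later rows make up. A row lasts 1/8 s, in which the tool goes at most 62.5 mm and 10.7 degrees, less where a joint would pass 70% of its speed; a pose out of reach is approached as far as the arm can. A call with a gripper value outside its range is refused whole. "claw" is the finger opening in m, from 0 to 0.0854, set as the call begins (left out, the last holds). The fingers move at their own pace and stop on an object; "grip_force" is the grip in N (left out, the last holds). Time passes only in rows, so rows that repeat a pose let the fingers close. It gives the time, the measured TCP pose, the force, the opening and the grip force at its end, in the units of the state.
- r.sense(): the state, without advancing time (a new reading comes with each control period).
- r.grab_frame(name): name is "side" or "top" or "wrist"; returns the picture (420x560x3 uint8, blue, green, red); there is no depth.
- r.camera_info(name): a dict with "fx", "fy", "cx", "cy" (pixels), "pose" (4x4, takes a point from camera to world coordinates); the wrist camera has in their place "hand_eye" (4x4, takes a point from camera to tool coordinates, whose origin is the TCP and whose axes are the flange's). Camera axes: x right, y down, z forward; pixel columns grow to the right and rows downward; lengths in mm; the calibration is good to about 2 mm. A picture is of the moment at which its call begins: read the wrist's pose just before it. camera_info takes no time and is no camera call.
- r.sign_off(): hands the job in; it is judged then, once.
Trained networks look in the newest picture that a camera, given by its name, has taken for a name from the list of things; names that differ only in an ending like _2 or _b are one class to them, and where a whole thing is asked for, a point or a joint stands for the part that bears it (a point fixed in the world has none). Each returns a list of dicts, best first, with "p" (0 to 1); they miss things now and then, are a little off and sometimes report something else, mostly with a low value. They report only what shows in the picture. A call takes as long as a camera call.
- r.recognise(thing, camera): "box" ([left, top, right, bottom] in pixels, round what is visible of it).
- r.cut_out(thing, camera): "mask" (420x560 bool, what is visible of it) and "box" ([left, top, right, bottom] in pixels, round what is visible of it).
The state is a dict: "clock": time; "qpos": joint angles; "qvel": joint speeds; "joint_efforts": joint torques, N m; "eef_pos": TCP position; "tcp_rot": TCP orientation; "contact_force": force on the tool from outside, world axes, zero at the start; "wrist_torque": the same for the moment, N m; "opening": opening from 0.0 (shut) to 1.0 (fully open); "grasp_force": force on a finger pad.
Only numpy, scipy, OpenCV 4.12 (cv2) and the standard library are available. Lean on these libraries where they do the work, as an engineer would, in place of code of your own. Each camera call takes 0.05 s, during which the arm holds its last target. There are 200 camera calls.

### The job

The swing gate on the length jig has seized shut across the channel: break it loose with a short firm twist of its black wing knob, anticlockwise seen from above, then turn it on freely until the gate stands well clear of the channel, about 75 degrees open, without running it into its far end stop. Then slide the stop block along its channel, without lifting it out, past the open gate until it is fully home on the rubber buffer of the end plate; the buffer is set differently each time, so feel for it and lean on it lightly, about 8 N, for a second (never ram it: 13 N is too much). Leave the gate open and the block home, and do not disturb the small things standing around.

Things in the scene. Friction and masses are not known exactly. Their poses are not given: they have to be found in the camera images.
- jig: Fixed aluminium plate, 124 x 250 x 8 mm, origin under its centre, z up. A channel runs along its y: centre line x = -22 mm, 26 mm wide, floor z = 8 mm, between rails 6 mm wide with tops at z = 14 mm. The gate's vertical pivot is at x = 16 mm, y = 0. A steel spring box 18 x 34 mm, top at z = 22 mm, stands at about x = 49 mm, y = 0.
- grip (a point): Centre of the gate's black wing knob, on the turning axis, 41 mm above the jig's underside. Wing: 64 mm long (this x), 12 mm thick (y), 24 mm high. Below it on the same part a steel tongue, 10 mm wide, points to -x, 44 mm from the axis, at z 15 to 21 mm over the jig's underside; shut, it crosses the channel.
- gate (a joint): Gate and knob angle, rad: 0 shut (end stop), grows anticlockwise from above (tongue swings from the jig's -x towards -y), end stop 1.6. The first 0.5 rad are stiff, 0.25 to 0.5 N m, differing from jig to jig, and it springs shut if let go there; beyond, it turns easily (under 0.1 N m) and stays where left. The tongue clears the channel from about 1.15.
- block_centre (a point): Centre, half-way up, of the loose aluminium stop block in the channel: 24 mm wide (x), 50 mm long (y, along the channel), 18 mm high plus two 3 mm screw heads, about 60 g. It starts at the jig's -y end on the channel floor, top 12 mm above the rails; its y points like the jig's y, to the end plate.
- end_plate: Fixed aluminium bar across the channel at the jig's +y end, 70 mm wide, 12 thick, 22 high. Origin on its face (which looks to -y, at the block), on the channel's centre line at floor height; axes as the jig's. A set screw with a rubber buffer head, 16 mm across, stands out of this face by 2 to 20 mm (not measured): the block is home when its end touches the buffer.
- loupe: Bystander: black loupe, 37 mm across, 30 mm high, standing on the jig plate; origin at the centre of its foot.
- weight: Bystander: small cream-coloured weight with a knob top, 30 mm across, 26 mm high, standing on the jig plate near the end plate; origin at the centre of its foot.
- tip_tin: Bystander: small round tin, 33 mm across, 16 mm high, on the bench behind the jig; origin at the centre of its foot.
- brass_wool_pot: Bystander: round black pot, 62 mm across, 35 mm high, on the bench behind the jig; origin at the centre of its foot.

How it is judged:
By the outcome, as a careful person would: the job done as asked, in the order asked, and still so for the second after the job is handed in, with the robot touching nothing.
It also fails if it takes over 61 s, if anything falls off the work surface, if the arm or the gripper's body presses on something with over 40 N, if the wrist force passes 120 N, or if a joint passes its speed limit or range.

## Working session

There is one attempt and no reset: what is moved stays moved. The work goes in short steps, Python scripts to look and compute and a tool call to move; the robot and the scene stay as the last step left them, time stands still between calls to the robot, and variables do not carry over. Pictures are saved under pics/ and viewed, at most 10 in all, crops included, and the job is handed in when it is done.

Besides the shell and the picture viewer there is one more tool, called after "Emit:" as a command line: name --argument value ..., lists and objects as JSON in quotes. carry_out: Moves the arm, as the interface text tells. Its arguments: {"type":"object","properties":{"delta_pos":{"type":"array","items":{"type":"array","items":{"type":"number"}}},"rot":{"type":"array","items":{"type":"array","items":{"type":"number"}}},"claw":{"type":"number"},"grip_force":{"type":"number"}},"required":["delta_pos","rot"]}

```bash
mkdir -p pics; ls; python3 - <<'E'
from rig import r
import cv2, numpy as np
s=r.sense(); print(s, r.tips_ahead)
ims=[]
for c in ("top","side"):
    im=r.grab_frame(c); cv2.imwrite(f"pics/{c}0.png",im)
    i=r.camera_info(c); print(c,i)
    for t in ("jig","grip","block_centre","end_plate","loupe","weight","tip_tin","brass_wool_pot"):
        d=r.recognise(t,c); print(t,[(np.round(e["box"]).tolist(),round(e["p"],2)) for e in d[:2]])
E
```

```text
pics
{'clock': 0.0, 'qpos': array([ 1.18860748e+00,  3.53663694e-01,  1.63414315e+00,  4.41288404e-06,
        1.15515786e+00, -2.38766935e-03]), 'qvel': array([-3.58490384e-04, -4.81265998e-05,  8.50927447e-04,  1.79546116e-04,
       -1.45641219e-03, -9.62859388e-04]), 'joint_efforts': array([-1.50910819e-03, -6.05270934e+01, -3.42054105e+01, -4.23088807e-05,
        9.66740423e-03, -3.23640575e-05]), 'eef_pos': array([231.52706752, 580.03102034, 230.94809394]), 'tcp_rot': array([-3.14022061e+00, -7.31071527e-06,  2.76178969e+00]), 'contact_force': array([ 0.21986303, -0.94368698, -0.78478951]), 'wrist_torque': array([ 0.02916986,  0.00663605, -0.01161703]), 'grasp_force': 0.0, 'opening': 0.9960614855901667} 25.0
top {'fx': 497.6583699163759, 'fy': 497.6583699163759, 'cx': 269.7898445254711, 'cy': 214.77479314610684, 'pose': array([[ 1.77101440e-02, -9.83286593e-01,  1.81201069e-01,
         3.97301430e+02],
       [-9.99608815e-01, -2.13363790e-02, -1.80824504e-02,
         1.96694709e+00],
       [ 2.16464057e-02, -1.80809943e-01, -9.83279817e-01,
         8.91245513e+02],
      
[... 673 characters left out ...]

         5.05569964e+02],
       [-8.34892216e-02,  5.61726728e-01, -8.23099407e-01,
         6.80150989e+02],
       [ 2.00165197e-02, -8.24871203e-01, -5.64966226e-01,
         5.38545561e+02],
       [ 0.00000000e+00,  0.00000000e+00,  0.00000000e+00,
         1.00000000e+00]])}
jig [([268.0, 207.0, 340.0, 296.0], 0.68)]
grip [([278.0, 224.0, 319.0, 249.0], 0.95)]
block_centre [([307.0, 210.0, 319.0, 230.0], 0.73)]
end_plate [([295.0, 260.0, 334.0, 278.0], 0.58)]
loupe [([274.0, 204.0, 295.0, 224.0], 0.9)]
weight [([272.0, 270.0, 291.0, 289.0], 0.72)]
tip_tin [([212.0, 236.0, 231.0, 244.0], 0.71), ([265.0, 208.0, 340.0, 299.0], 0.38)]
brass_wool_pot [([211.0, 198.0, 244.0, 227.0], 0.85)]
```

```bash
cat > h.py <<'E'
import numpy as np, cv2
from rig import r
from scipy.spatial.transform import Rotation as Ro
def campose(c,s=None):
    i=r.camera_info(c)
    if c!="wrist": return i,i["pose"]
    s=s or r.sense(); T=np.eye(4); T[:3,:3]=Ro.from_euler("xyz",s["tcp_rot"]).as_matrix(); T[:3,3]=s["eef_pos"]
    return i,T@i["hand_eye"]
def onz(c,uv,z,s=None):
    i,P=campose(c,s); d=P[:3,:3]@np.array([(uv[0]-i["cx"])/i["fx"],(uv[1]-i["cy"])/i["fy"],1])
    return P[:3,3]+d*(z-P[2,3])/d[2]
def proj(c,p,s=None):
    i,P=campose(c,s); q=P[:3,:3].T@(np.asarray(p)-P[:3,3]); return np.array([i["fx"]*q[0]/q[2]+i["cx"],i["fy"]*q[1]/q[2]+i["cy"]])
def local(p,o,yaw): return np.array(o)+Ro.from_euler("z",yaw).apply(p)
E
python3 - <<'E'
from h import *
im=cv2.imread("pics/top0.png"); a=cv2.resize(im[120:300,170:360],None,fx=3,fy=3,interpolation=2); cv2.imwrite("pics/topc.png",a)
m=r.cut_out("grip","top")
r.grab_frame("top")
for t,z in (("grip",50),("block_centre",26),("end_plate",30),("loupe",38),("weight",30)):
    d=r.cut_out(t,"top")[0]; ys,xs=np.nonzero(d["mask"]); rect=cv2.minAreaRect(np.c_[xs,ys].astype(np.float32))
    print(t,np.round(rect[0],1),np.round(rect[1],1),round(rect[2],1),onz("top",rect[0],z).round(1), [onz("top",q,z)[:2].round(0).tolist() for q in cv2.boxPoints(rect)])
E
```

```text
grip [263.5 233. ] [44. 13.] 90.0 [520.5  -3.3  50. ] [[558.0, 9.0], [559.0, -14.0], [483.0, -15.0], [483.0, 7.0]]
block_centre [309. 251.] [16. 30.] 90.0 [493.9 -83.6  26. ] [[507.0, -57.0], [508.0, -110.0], [480.0, -110.0], [479.0, -57.0]]
end_plate [216.3 254.5] [20.7 39.2] 16.4 [484.   77.4  30. ] [[456.0, 103.0], [522.0, 86.0], [512.0, 52.0], [447.0, 68.0]]
loupe [314.  216.5] [21. 20.] 90.0 [553.2 -91.   38. ] [[571.0, -73.0], [572.0, -109.0], [535.0, -108.0], [534.0, -74.0]]
weight [207.5 220.5] [17. 17.] 90.0 [543.5  95.   30. ] [[558.0, 111.0], [559.0, 81.0], [529.0, 80.0], [528.0, 109.0]]
```

View pics/topc.png

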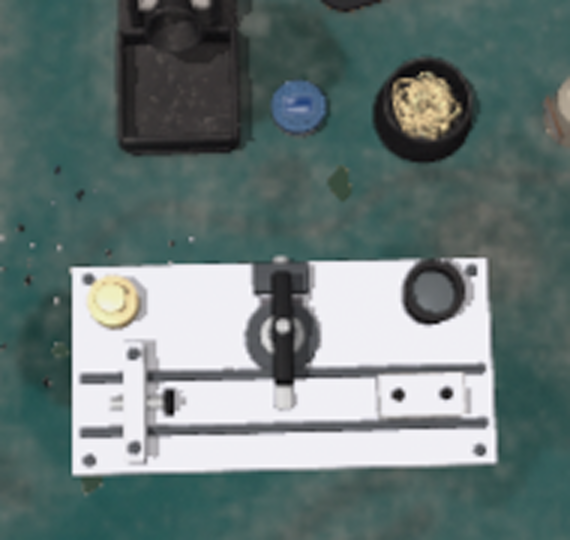

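The top view shows the jig as a white plate with its corners at about crop (70,268), (488,258), (496,462) and (72,474). The wing knob is near (283,325), the block is at (420,395) at the right end, and the end plate with its black buffer is at the left, near (135,400) and (170,402). The gate is shut.

```bash
python3 - <<'E'
from h import *
px=np.array([(70,268),(488,258),(496,462),(72,474)])/3+[170,120]
L=np.array([(62,125),(62,-125),(-62,-125),(-62,125)],float)
W=np.array([onz("top",p,8)[:2] for p in px]); print(W.round(1))
a=L-L.mean(0);b=W-W.mean(0); yaw=np.arctan2((a[:,0]*b[:,1]-a[:,1]*b[:,0]).sum(),(a*b).sum()); o=np.r_[W.mean(0),0]
print("jig",o,yaw, "grip",local([16,0,41],o,yaw))
print("kn px grip",onz("top",(283/3+170,325/3+120),53))
s=r.sense(); R=Ro.from_euler("xyz",s["tcp_rot"]); g=local([16,0,0],o,yaw)
tgt=Ro.from_euler("xyz",[np.pi,0,np.pi+yaw])
print("rotvec",np.degrees((R.inv()*tgt).as_rotvec()), "delta to 90 above", R.inv().apply(np.r_[g[:2],150]-s["eef_pos"]))
print(r.camera_info("wrist")["hand_eye"])
E
```

```text
[[ 567.   123.7]
 [ 578.7 -128.2]
 [ 455.9 -132.3]
 [ 444.2  117. ]]
jig [511.47730309  -4.93940633   0.        ] 0.046251670835653784 grip [527.4601924   -4.19964342  41.        ]
kn px grip [528.08504432  -4.56612132  53.        ]
rotvec [-3.19740548e-03 -1.95067677e-03 -2.44124613e+01] delta to 90 above [-491.42802414 -433.3210028    81.68089926]
[[ 3.22690295e-04 -9.64912568e-01 -2.62571195e-01  6.67382762e+01]
 [ 9.99999672e-01  1.16363398e-04  8.01343362e-04 -6.78781329e-01]
 [-7.42672604e-04 -2.62571368e-01  9.64912289e-01 -1.41196759e+02]
 [ 0.00000000e+00  0.00000000e+00  0.00000000e+00  1.00000000e+00]]
```

Emit:
carry_out --delta_pos '[[-0.02,-0.018,0],[-0.065,-0.057,0],[-0.11,-0.097,0],[-0.155,-0.137,0],[-0.2,-0.176,0],[-0.245,-0.216,0],[-0.29,-0.256,0],[-0.335,-0.295,0]]' --rot '[[0,0,-3],[0,0,-6],[0,0,-9],[0,0,-12],[0,0,-15],[0,0,-18],[0,0,-21],[0,0,-24.4]]' --claw 0.045

```text
clock: 2.25
eef_pos: [434.2, 180.5, 232.1]
tcp_rot: [3.141, 0.001, -3.094]
contact_force: [1.0, 1.2, -0.3]
opening: 0.524
grasp_force: 0.0
```

```bash
python3 - <<'E'
from h import *
s=r.sense();print(s["clock"],s["eef_pos"],s["tcp_rot"])
R=Ro.from_euler("xyz",s["tcp_rot"])
print(R.inv().apply(np.array([527.5,-4.3,150])-s["eef_pos"]))
E
```

```text
2.25 [434.21345557 180.54606679 232.05146314] [ 3.14124632e+00  9.59320237e-04 -3.09354741e+00]
[ -84.22258669 -189.14144799   82.06679551]
```

Emit:
carry_out --delta_pos '[[-0.024,-0.054,0.015],[-0.048,-0.108,0.035],[-0.07,-0.157,0.055],[-0.084,-0.189,0.075],[-0.084,-0.189,0.082],[-0.084,-0.189,0.082],[-0.084,-0.189,0.082]]' --rot '[[0,0,0],[0,0,0],[0,0,0],[0,0,0],[0,0,0],[0,0,0],[0,0,0]]'

```text
clock: 3.12
eef_pos: [526.1, -1.7, 150.3]
tcp_rot: [3.141, 0.001, -3.094]
contact_force: [-0.1, -0.3, 0.3]
opening: 0.53
grasp_force: 0.0
```

```bash
python3 - <<'E'
from h import *
s=r.sense();print(s["clock"],s["eef_pos"],s["tcp_rot"])
im=r.grab_frame("wrist"); 
for t,z in (("grip",53),("block_centre",26),("end_plate",30),("loupe",38),("weight",34)):
    for d in r.cut_out(t,"wrist")[:1]:
        ys,xs=np.nonzero(d["mask"]); rect=cv2.minAreaRect(np.c_[xs,ys].astype(np.float32))
        print(t,d["p"],np.round(d["box"]),np.round(rect[0]),onz("wrist",rect[0],z,s).round(1),[onz("wrist",q,z,s)[:2].round(0).tolist() for q in cv2.boxPoints(rect)])
o=[511.5,-4.9,0];yaw=.0463
for p in [(48,0,53),(-16,0,53),(16,0,53),(62,-125,8),(-62,-125,8),(-62,125,8),(62,125,8)]:
    q=proj("wrist",local(p,o,yaw),s); cv2.circle(im,tuple(int(v) for v in q),4,(0,0,255),1)
cv2.imwrite("pics/w1.png",im)
E
```

```text
3.125 [526.08100956  -1.67613442 150.32003407] [ 3.14148862e+00  7.14364810e-04 -3.09436659e+00]
grip 0.67 [272. 157. 300. 252.] [286. 204.] [517.   -2.3  53. ] [[481.0, -14.0], [480.0, 6.0], [556.0, 11.0], [557.0, -12.0]]
block_centre 0.96 [157. 144. 226. 180.] [191. 162.] [492.  -82.1  26. ] [[507.0, -109.0], [480.0, -108.0], [478.0, -56.0], [504.0, -56.0]]
end_plate 0.62 [360. 118. 403. 202.] [382. 161.] [483.3  74.7  30. ] [[451.0, 53.0], [449.0, 88.0], [518.0, 98.0], [520.0, 60.0]]
loupe 0.91 [159. 211. 214. 255.] [184. 231.] [548.3 -86.3  38. ] [[552.0, -114.0], [519.0, -83.0], [545.0, -58.0], [579.0, -90.0]]
weight 0.86 [376. 208. 418. 247.] [396. 228.] [538.5  92.1  34. ] [[538.0, 70.0], [516.0, 88.0], [539.0, 114.0], [562.0, 97.0]]
```

View pics/w1.png

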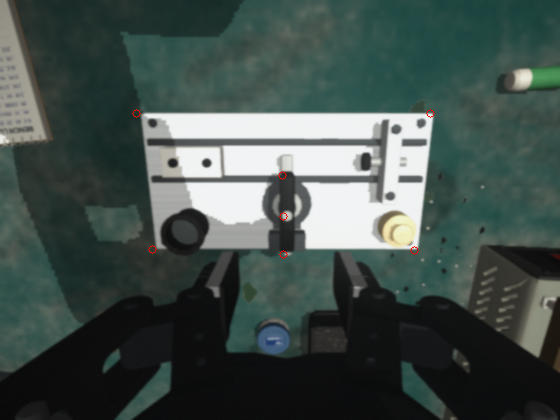

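The wrist view shows the wing knob running vertically at columns 280–295, rows 172–250. The projected pivot lands within about 2 px of it at (284,216). The block is at (191,162), the buffer at (366,161), and the path down to the knob is clear.

Emit:
carry_out --delta_pos '[[0,0,0.03],[0,0,0.06],[0,0,0.085],[0,0,0.099],[0,0,0.099],[0,0,0.099]]' --rot '[[0,0,0],[0,0,0],[0,0,0],[0,0,0],[0,0,0],[0,0,0]]'

```text
clock: 4.18
eef_pos: [526.8, -2.6, 51.5]
tcp_rot: [-3.142, 0.001, -3.095]
contact_force: [-0.1, -0.3, 0.4]
opening: 0.525
grasp_force: 0.0
```

```bash
python3 - <<'E'
from h import *
s=r.sense();print(s["clock"],s["eef_pos"],s["tcp_rot"],s["contact_force"],s["qpos"])
im=r.grab_frame("wrist"); cv2.imwrite("pics/w2.png",im)
E
```

```text
4.175 [526.76882975  -2.61400708  51.48745874] [-3.14151887e+00  1.24033876e-03 -3.09547154e+00] [-0.06717854 -0.32678376  0.3863159 ] [-7.80538504e-03  4.49521967e-01  1.97806700e+00 -1.04345837e-05
  7.12761177e-01 -1.62471489e+00]
```

View pics/w2.png

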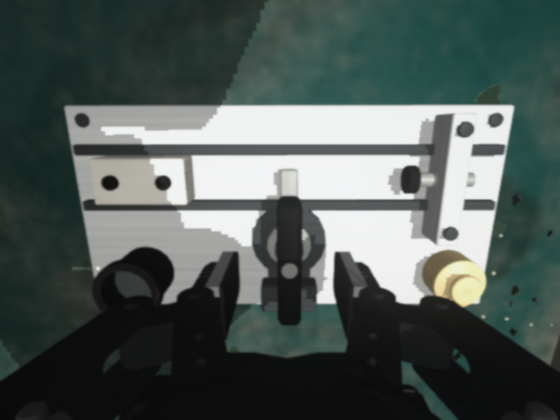

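The close view shows the wing between the open fingers. The pivot dot is at (290,270), the wing runs vertically, and both fingers clear everything. I'll check how well the tool is centred on the axis.

```bash
python3 - <<'E'
from h import *
s=r.sense()
print(s["eef_pos"],onz("wrist",(290,270),54,s), proj("wrist",[526.8,-2.6,54],s),proj("wrist",[526.8-32,-2.6,53],s),proj("wrist",[526.8+32,-2.6,53],s))
px=[(66,105),(513,105)]; print([onz("wrist",p,8,s) for p in px])
px=[(273,199),(306,199)]
E
```

```text
[526.84714097  -2.63099552  51.63230368] [525.86544421  -1.08251012  54.        ] [286.71125626 271.66662636] [290.03804907 205.87804289] [283.72286784 328.79058818]
[array([ 454.71823472, -127.26423571,    8.        ]), array([443.31524478, 118.13309377,   8.        ])]
```

Emit:
carry_out --delta_pos '[[0,0,0],[0,0,0],[0,0,0],[0,0,0],[0,0,0],[0,0,0]]' --rot '[[0,0,0],[0,0,0],[0,0,0],[0,0,0],[0,0,0],[0,0,0]]' --claw 0.0 --grip_force 20

```text
clock: 4.97
eef_pos: [526.4, -1.5, 51.4]
tcp_rot: [3.14, 0.001, -3.096]
contact_force: [-1.7, 8.3, 5.1]
opening: 0.125
grasp_force: 21.0
```

Emit:
carry_out --delta_pos '[[0.0008,0.002,0],[0.0008,0.002,0],[0.0008,0.002,0],[0.0008,0.002,0]]' --rot '[[0,0,0],[0,0,0],[0,0,0],[0,0,0]]' --grip_force 110

```text
clock: 5.48
eef_pos: [526.4, -1.0, 51.7]
tcp_rot: [-3.141, 0.002, -3.095]
contact_force: [-0.1, -1.4, 5.7]
opening: 0.061
grasp_force: 108.7
```

Emit:
carry_out --delta_pos '[[0,0,0],[0,0,0],[0,0,0],[0,0,0],[0,0,0],[0,0,0]]' --rot '[[0,0,-8],[0,0,-16],[0,0,-24],[0,0,-32],[0,0,-40],[0,0,-48]]'

```text
clock: 6.22
eef_pos: [526.5, -1.4, 51.7]
tcp_rot: [-3.139, 0.001, -2.253]
contact_force: [1.7, -5.3, 5.7]
opening: 0.057
grasp_force: 110.1
```

```bash
python3 - <<'E'
from h import *
s=r.sense();print(s["clock"],s["eef_pos"],s["tcp_rot"],s["contact_force"],s["wrist_torque"],s["qpos"],s["grasp_force"],s["opening"])
im=r.grab_frame("wrist"); cv2.imwrite("pics/w3.png",im)
E
```

```text
6.225 [526.48735651  -1.3618462   51.70231495] [-3.13900562e+00  1.06441809e-03 -2.25342319e+00] [ 1.70823349 -5.27680281  5.74231678] [-1.00718142 -0.17318449 -0.2464014 ] [-4.92021796e-03  4.48272469e-01  1.97965387e+00 -1.21501523e-03
  7.10983950e-01 -2.46296505e+00] 110.09424805641174 0.05749499262873559
```

View pics/w3.png

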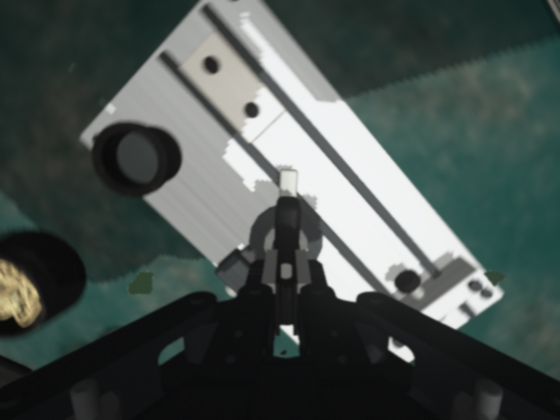

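The wing stays vertical in the hand view, so it has turned with the gripper about 48°, and the steel tongue at (288,182) is swinging free. I'll turn on to 75°.

Emit:
carry_out --delta_pos '[[0,0,0],[0,0,0],[0,0,0],[0,0,0],[0,0,0],[0,0,0]]' --rot '[[0,0,-6],[0,0,-13],[0,0,-20],[0,0,-25],[0,0,-26.5],[0,0,-26.5]]'

```text
clock: 7.02
eef_pos: [526.7, -1.5, 51.7]
tcp_rot: [-3.138, -0.0, -1.795]
contact_force: [0.8, -6.0, 4.2]
opening: 0.055
grasp_force: 110.1
```

Emit:
carry_out --delta_pos '[[0,0,0],[0,0,0],[0,0,0],[0,0,0]]' --rot '[[0,0,0],[0,0,0],[0,0,0],[0,0,0]]' --claw 0.045 --grip_force 30

```text
clock: 7.52
eef_pos: [525.1, -0.6, 50.6]
tcp_rot: [3.141, -0.0, -1.795]
contact_force: [-0.5, 0.2, -0.1]
opening: 0.527
grasp_force: 0.0
```

```bash
python3 - <<'E'
from h import *
s=r.sense();print(s["clock"],s["eef_pos"],s["tcp_rot"],s["contact_force"],s["wrist_torque"],s["qpos"],s["opening"])
im=r.grab_frame("wrist"); cv2.imwrite("pics/w4.png",im)
E
```

```text
7.525 [525.07062966  -0.58768519  50.63806592] [ 3.14135525e+00 -2.67158072e-05 -1.79514689e+00] [-0.51553053  0.19181751 -0.06114039] [-0.00772113 -0.01432383 -0.01469068] [-3.99284277e-03  4.49587667e-01  1.98098803e+00  3.95545377e-05
  7.11254457e-01 -2.92126490e+00] 0.5268501207712958
```

View pics/w4.png

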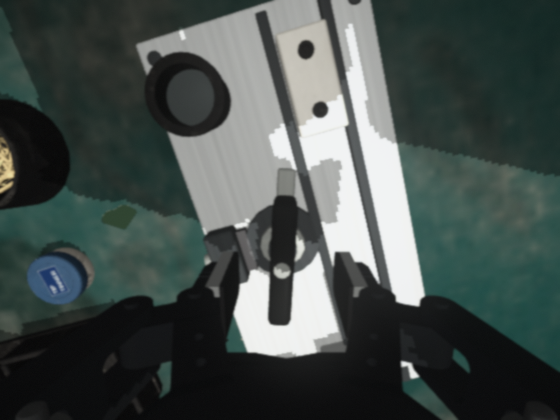

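The hand view shows the wing still lined up with the open fingers. The tongue at (286,183) points along the channel and clears it, so the gate is about 75° open. I'll lift and go behind the block with the fingers shut.

Emit:
carry_out --delta_pos '[[0,0,-0.04],[0,0,-0.07],[0.03,0,-0.07],[0.06,0,-0.07],[0.09,0,-0.07],[0.12,0,-0.07],[0.1385,0,-0.07],[0.1385,0,-0.07]]' --rot '[[0,0,0],[0,0,9],[0,0,19],[0,0,29],[0,0,39],[0,0,49],[0,0,59],[0,0,69]]'

```text
clock: 8.57
eef_pos: [494.0, -136.9, 120.7]
tcp_rot: [-3.141, -0.0, -3.007]
contact_force: [0.1, 0.9, 0.6]
opening: 0.524
grasp_force: 0.0
```

Emit:
carry_out --delta_pos '[[0,0,0],[0,0,0],[0,0,0],[0,0,0]]' --rot '[[0,0,5.5],[0,0,5.5],[0,0,5.5],[0,0,5.5]]' --claw 0.0

```text
clock: 9.07
eef_pos: [494.4, -135.6, 120.7]
tcp_rot: [-3.142, 0.0, -3.094]
contact_force: [-0.1, 0.1, -0.1]
opening: 0.003
grasp_force: 0.0
```

```bash
python3 - <<'E'
from h import *
s=r.sense();print(s["clock"],s["eef_pos"],s["tcp_rot"],s["contact_force"],s["opening"],s["qpos"])
o=[510.5,-1.9,0];yaw=.0463
r.grab_frame("top"); J=Ro.from_euler("z",yaw)
for t,z in (("block_centre",26),("end_plate",30),("loupe",38),("weight",34)):
  for c in("wrist","top"):
    im=r.grab_frame(c)
    for d in r.cut_out(t,c)[:1]:
        ys,xs=np.nonzero(d["mask"]); rect=cv2.minAreaRect(np.c_[xs,ys].astype(np.float32))
        f=lambda q:J.inv().apply(onz(c,q,z,s)-o)[:2].round(0).tolist()
        print(t,c,round(d["p"],2),f(rect[0]),[f(q) for q in cv2.boxPoints(rect)])
    cv2.imwrite(f"pics/{c}5.png",im)
print(Ro.from_euler("xyz",s["tcp_rot"]).inv().apply(local([-22,-133,41],o,yaw)-s["eef_pos"]))
E
```

```text
9.075 [ 494.39509587 -135.61183612  120.69079723] [-3.14157306e+00  7.29172923e-06 -3.09411043e+00] [-0.11943636  0.14063705 -0.0706452 ] 0.003148196303018966 [-2.70628955e-01  3.21755976e-01  1.96916266e+00 -2.17226503e-05
  8.50660962e-01 -1.88889318e+00]
block_centre wrist 0.88 [-24.0, -82.0] [[-10.0, -107.0], [-37.0, -108.0], [-37.0, -57.0], [-10.0, -55.0]]
block_centre top 0.6 [-21.0, -81.0] [[-7.0, -57.0], [-9.0, -106.0], [-35.0, -105.0], [-34.0, -56.0]]
end_plate wrist 0.89 [-26.0, 61.0] [[-60.0, 42.0], [-60.0, 65.0], [11.0, 81.0], [11.0, 56.0]]
end_plate top 0.69 [-22.0, -81.0] [[-8.0, -57.0], [-9.0, -107.0], [-35.0, -106.0], [-34.0, -56.0]]
loupe wrist 0.78 [25.0, -92.0] [[19.0, -113.0], [2.0, -91.0], [32.0, -70.0], [50.0, -93.0]]
loupe top 0.63 [39.0, -90.0] [[58.0, -74.0], [57.0, -108.0], [20.0, -106.0], [20.0, -73.0]]
weight wrist 0.85 [29.0, 72.0] [[12.0, 60.0], [12.0, 78.0], [46.0, 86.0], [46.0, 67.0]]
weight top 0.56 [154.0, -15.0] [[170.0, -2.0], [170.0, -29.0], [138.0, -28.0], [139.0, -1.0]]
[-0.27550127 -0.17561246 79.69080269]
```

View pics/wrist5.png

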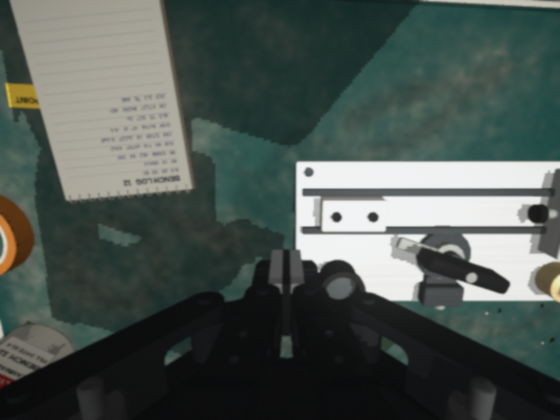

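The hand view shows the block at (353,215) in the channel and the open gate clear of it. The shut fingers are behind the block's end, and the loupe sits well to the side. I'll lower and start pushing.

Emit:
carry_out --delta_pos '[[0,0,0.03],[0,0,0.06],[0,0,0.0795],[0,0,0.0795],[0,0,0.0795]]' --rot '[[0,0,0],[0,0,0],[0,0,0],[0,0,0],[0,0,0]]'

```text
clock: 10.55
eef_pos: [494.8, -135.8, 41.8]
tcp_rot: [-3.141, 0.001, -3.096]
contact_force: [0.2, -0.6, 0.2]
opening: -0.004
grasp_force: 0.0
```

Emit:
carry_out --delta_pos '[[0,0.003,0],[0,0.006,0],[0,0.01,0],[0,0.014,0],[0,0.018,0],[0,0.022,0],[0,0.026,0],[0,0.03,0]]' --rot '[[0,0,0],[0,0,0],[0,0,0],[0,0,0],[0,0,0],[0,0,0],[0,0,0],[0,0,0]]'

```text
clock: 11.55
eef_pos: [493.0, -105.5, 41.2]
tcp_rot: [-3.142, -0.0, -3.096]
contact_force: [-0.3, -0.7, 0.2]
opening: -0.001
grasp_force: 0.0
```

```bash
python3 - <<'E'
from h import *
s=r.sense();print(s["clock"],s["eef_pos"],s["tcp_rot"],s["contact_force"])
o=[510.5,-1.9,0];J=Ro.from_euler("z",.0463);print(J.inv().apply(s["eef_pos"]-o))
im=r.grab_frame("wrist");cv2.imwrite("pics/w6.png",im)
d=r.cut_out("block_centre","wrist")[0];print(d["p"],d["box"])
E
```

```text
11.55 [ 492.95092091 -105.48349638   41.1543292 ] [-3.14157953e+00 -5.72500725e-05 -3.09551058e+00] [-0.34032857 -0.72684225  0.23201869]
[ -22.32447513 -102.66025867   41.1543292 ]
0.59 [281.0, 224.6, 376.0, 279.6]
```

View pics/w6.png

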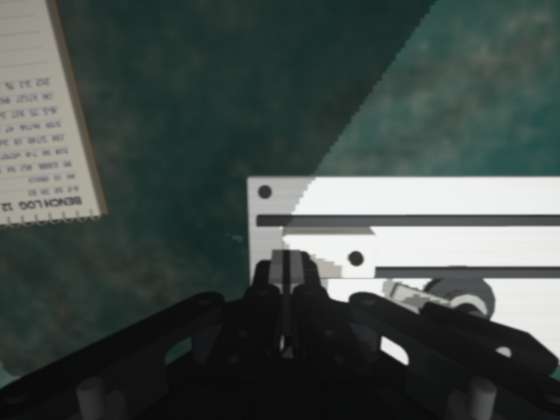

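The hand view shows the block from about column 283 to 376, with its front screw at (356,258). Its rear edge is right at the fingertips and it has already moved about 5 mm. The gate is clear to the side. I'll push on.

Emit:
carry_out --delta_pos '[[0,0.005,0],[0,0.012,0],[0,0.02,0],[0,0.028,0],[0,0.036,0],[0,0.044,0],[0,0.052,0],[0,0.06,0]]' --rot '[[0,0,0],[0,0,0],[0,0,0],[0,0,0],[0,0,0],[0,0,0],[0,0,0],[0,0,0]]'

```text
clock: 12.65
eef_pos: [490.2, -45.3, 41.2]
tcp_rot: [-3.142, -0.0, -3.095]
contact_force: [-0.1, -0.5, -0.1]
opening: -0.003
grasp_force: 0.0
```

```bash
python3 - <<'E'
from h import *
s=r.sense();print(s["clock"],s["contact_force"],s["wrist_torque"])
o=[510.5,-1.9,0];J=Ro.from_euler("z",.0463);f=lambda p:J.inv().apply(p-np.array(o)).round(1);print(f(s["eef_pos"]))
im=r.grab_frame("wrist");cv2.imwrite("pics/w7.png",im)
d=r.cut_out("block_centre","wrist")[0];print(d["p"],d["box"])
s2=dict(eef_pos=np.array([526.85,-2.63,51.63]),tcp_rot=np.array([-np.pi,.001,-3.0955]))
print("buffer w2",f(onz("wrist",(402,180),17,s2)),"top",f(onz("top",(228.7,254),17)), "blk front w2", f(onz("wrist",(192,183),20,s2)))
print("blk front now",f(onz("wrist",(d["box"][2],d["box"][1]+20),26,s)))
E
```

```text
12.65 [-0.1216413  -0.54457906 -0.11670508] [ 0.07900794 -0.03190925 -0.00587782]
[-22.3 -42.4  41.2]
0.71 [167.9, 224.9, 265.8, 282.4]
buffer w2 [-21.5  62.7  17. ] top [-21.   59.8  17. ] blk front w2 [-20.3 -53.2  20. ]
blk front now [-29.1 -53.2  26. ]
```

View pics/w7.png

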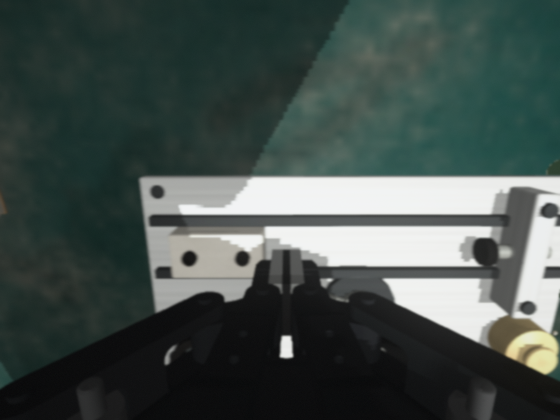

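The block did not move: it still sits at columns 168–266, and the fingers passed above it to (287,265). I need the real fingertip height, so I'll check with the side camera.

```bash
python3 - <<'E'
from h import *
s=r.sense(); print(r.tips_ahead,s["eef_pos"],[n for n in dir(r) if n[0]!='_'])
R=Ro.from_euler("xyz",s["tcp_rot"])
for z in (0,10,25): print(z,[proj("wrist",s["eef_pos"]+R.apply([x,0,z]),s).round() for x in (-11,0,11)],proj("side",s["eef_pos"]+R.apply([0,0,z])).round())
im=r.grab_frame("side")
for z,c in((25,(0,0,255)),(10,(0,255,0))):
    q=proj("side",s["eef_pos"]+R.apply([0,0,z])); im[int(q[1]),int(q[0])]=c
cv2.imwrite("pics/s8.png",cv2.resize(im[150:300,200:400],None,fx=4,fy=4,interpolation=0))
E
```

```text
25.0 [490.11274028 -45.08620051  41.17827043] ['MotionError', 'camera_info', 'cut_out', 'grab_frame', 'recognise', 'sense', 'sign_off', 'tips_ahead']
0 [array([287., 290.]), array([287., 270.]), array([287., 248.])] [315. 220.]
10 [array([287., 281.]), array([287., 261.]), array([287., 241.])] [314. 224.]
25 [array([286., 268.]), array([287., 250.]), array([287., 231.])] [314. 230.]
```

View pics/s8.png

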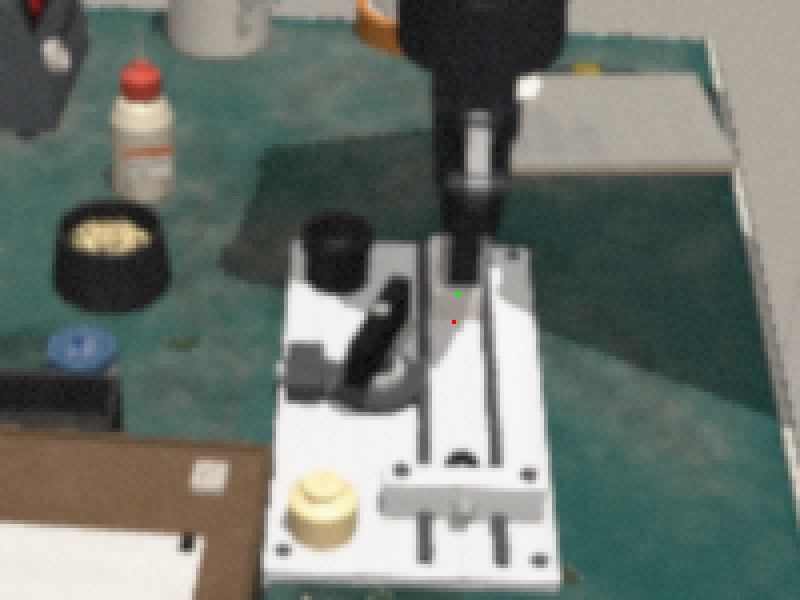

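The side view shows the fingertips ending at crop (463,283), about 25 mm higher than the nominal red dot at (454,322). The shut tips therefore stand roughly at TCP height and passed over the block. I'll go back behind it and lower by feel.

Emit:
carry_out --delta_pos '[[0,0,-0.015],[0,-0.02,-0.015],[0,-0.05,-0.015],[0,-0.08,-0.015],[0,-0.087,-0.015],[0,-0.087,0],[0,-0.087,0.004],[0,-0.087,0.008]]' --rot '[[0,0,0],[0,0,0],[0,0,0],[0,0,0],[0,0,0],[0,0,0],[0,0,0],[0,0,0]]'

```text
clock: 13.8
eef_pos: [493.8, -131.9, 32.5]
tcp_rot: [3.141, -0.001, -3.095]
contact_force: [-1.0, -0.3, 0.1]
opening: 0.0
grasp_force: 0.0
```

Emit:
carry_out --delta_pos '[[0,0,0.001],[0,0,0.002],[0,0,0.003],[0,0,0.004],[0,0,0.005],[0,0,0.006]]' --rot '[[0,0,0],[0,0,0],[0,0,0],[0,0,0],[0,0,0],[0,0,0]]'

```text
clock: 14.55
eef_pos: [494.2, -132.7, 27.2]
tcp_rot: [-3.142, 0.0, -3.096]
contact_force: [0.6, 0.6, -0.3]
opening: -0.001
grasp_force: 0.0
```

```bash
python3 - <<'E'
from h import *
s=r.sense();print(s["clock"],s["contact_force"],s["wrist_torque"])
o=[510.5,-1.9,0];J=Ro.from_euler("z",.0463);f=lambda p:J.inv().apply(p-np.array(o)).round(1);print(f(s["eef_pos"]))
E
```

```text
14.55 [ 0.62802711  0.63554987 -0.3393163 ] [0.01875433 0.00986226 0.00687377]
[ -22.3 -130.    27.2]
```

Emit:
carry_out --delta_pos '[[0,0,0.001],[0,0,0.002],[0,0,0.003],[0,0,0.004],[0,0,0.005],[0,0,0.006]]' --rot '[[0,0,0],[0,0,0],[0,0,0],[0,0,0],[0,0,0],[0,0,0]]'

```text
clock: 15.3
eef_pos: [494.2, -132.7, 21.1]
tcp_rot: [-3.142, 0.0, -3.096]
contact_force: [-0.4, 0.5, -0.7]
opening: -0.0
grasp_force: 0.0
```

```bash
python3 - <<'E'
from h import *
s=r.sense();print(s["clock"],s["contact_force"])
R=Ro.from_euler("xyz",s["tcp_rot"])
print([(z,[proj("wrist",s["eef_pos"]+R.apply([x,0,z]),s).round() for x in (0,11)],proj("side",s["eef_pos"]+R.apply([0,0,z])).round()) for z in (0,10,25)])
im=r.grab_frame("side")
for z,c in((0,(255,0,255)),(25,(0,0,255)),(10,(0,255,0))):
    q=proj("side",s["eef_pos"]+R.apply([0,0,z])); im[int(q[1]),int(q[0])]=c
im2=r.grab_frame("wrist")
a=cv2.resize(im[170:260,270:360],(450,450),interpolation=0); b=cv2.resize(im2[180:360,200:340],(350,450))
cv2.imwrite("pics/s9.png",np.hstack([a,b]))
E
```

```text
15.3 [-0.44264591  0.52218402 -0.69391406]
[(0, [array([287., 270.]), array([287., 248.])], array([313., 204.])), (10, [array([287., 261.]), array([287., 241.])], array([313., 208.])), (25, [array([287., 250.]), array([287., 231.])], array([312., 214.]))]
```

View pics/s9.png

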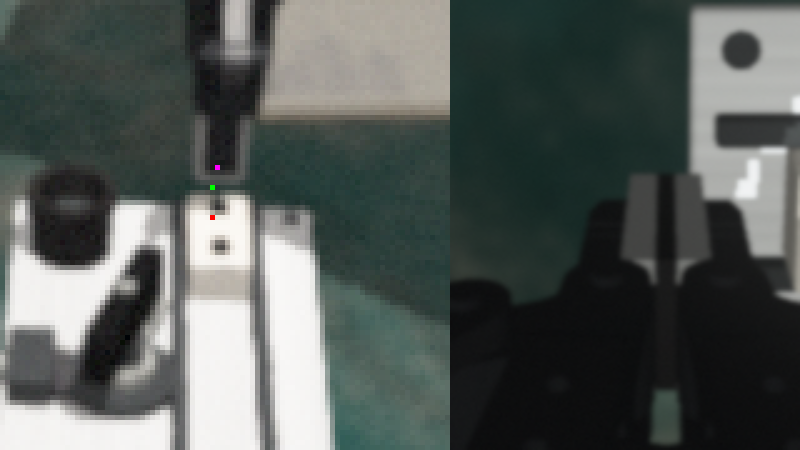

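The left panel shows the fingertip ending around crop row 178, about 5 mm ahead of the TCP. The block, with screws at (217,205) and (219,245), is in front of it, still at its start place. So the tips are about 5 mm ahead of the TCP. I'll lower 2 mm and push.

Emit:
carry_out --delta_pos '[[0,0,0.001],[0,0,0.002],[0,0.004,0.002],[0,0.009,0.002],[0,0.014,0.002],[0,0.02,0.002],[0,0.026,0.002],[0,0.032,0.002]]' --rot '[[0,0,0],[0,0,0],[0,0,0],[0,0,0],[0,0,0],[0,0,0],[0,0,0],[0,0,0]]'

```text
clock: 16.4
eef_pos: [492.8, -100.3, 19.2]
tcp_rot: [-3.142, 0.0, -3.095]
contact_force: [-0.3, -1.0, 0.0]
opening: -0.0
grasp_force: 0.2
```

```bash
cat > chk.py <<'E'
from h import *
s=r.sense();print(s["clock"],s["contact_force"],s["wrist_torque"])
o=[510.5,-1.9,0];J=Ro.from_euler("z",.0463);f=lambda p:J.inv().apply(p-np.array(o)).round(1);print(f(s["eef_pos"]))
for c in ("wrist","side"):
    r.grab_frame(c)
    for d in r.cut_out("block_centre",c)[:2]:
        b=d["box"]; print(c,round(d["p"],2),np.round(b),"front",f(onz(c,((b[2],b[1]+18) if c=="wrist" else ((b[0]+b[2])/2,b[3])),26 if c=="wrist" else 8,s)))
for d in r.cut_out("grip","side")[:1]: print(d["p"],d["box"])
E
python3 chk.py
```

```text
16.4 [-0.28096896 -0.95707547  0.0264186 ] [-0.04808283  0.02612405 -0.07420182]
[-22.3 -97.5  19.2]
wrist 0.83 [307. 237. 423. 301.] front [-32.5 -35.5  26. ]
side 0.68 [308. 217. 320. 240.] front [-22.4 -22.1   8. ]
0.54 [283.6, 219.6, 302.3, 247.5]
```

The block is moving now, so I'll push on at a steady pace.

Emit:
carry_out --delta_pos '[[0,0.004,0],[0,0.01,0],[0,0.016,0],[0,0.022,0],[0,0.028,0],[0,0.034,0],[0,0.04,0],[0,0.045,0]]' --rot '[[0,0,0],[0,0,0],[0,0,0],[0,0,0],[0,0,0],[0,0,0],[0,0,0],[0,0,0]]'

```text
clock: 17.65
eef_pos: [490.7, -55.4, 19.2]
tcp_rot: [-3.142, -0.0, -3.095]
contact_force: [-0.8, -0.3, 0.6]
opening: -0.005
grasp_force: 0.3
```

Emit:
carry_out --delta_pos '[[0,0.004,0],[0,0.009,0],[0,0.014,0],[0,0.019,0],[0,0.023,0],[0,0.026,0],[0,0.028,0],[0,0.03,0]]' --rot '[[0,0,0],[0,0,0],[0,0,0],[0,0,0],[0,0,0],[0,0,0],[0,0,0],[0,0,0]]'

```text
clock: 18.65
eef_pos: [489.3, -25.7, 19.2]
tcp_rot: [-3.142, 0.0, -3.096]
contact_force: [-0.5, -0.2, 0.1]
opening: -0.0
grasp_force: 0.4
```

```bash
python3 chk.py
```

```text
18.65 [-0.50667608 -0.22470668  0.12257172] [-0.11399457 -0.03239383  0.05648661]
[-22.3 -22.8  19.2]
wrist 0.68 [306. 236. 421. 301.] front [-33.1  37.8  26. ]
side 0.51 [305. 239. 321. 264.] front [-19.3  51.3   8. ]
0.82 [285.0, 217.5, 303.3, 248.0]
```

Emit:
carry_out --delta_pos '[[0,0.003,0],[0,0.006,0],[0,0.009,0],[0,0.011,0],[0,0.0125,0],[0,0.014,0]]' --rot '[[0,0,0],[0,0,0],[0,0,0],[0,0,0],[0,0,0],[0,0,0]]'

```text
clock: 19.65
eef_pos: [488.6, -11.8, 19.2]
tcp_rot: [-3.142, -0.0, -3.096]
contact_force: [-0.0, -0.2, -0.7]
opening: -0.003
grasp_force: 0.2
```

Emit:
carry_out --delta_pos '[[0,0.0007,0],[0,0.0014,0],[0,0.002,0]]' --rot '[[0,0,0],[0,0,0],[0,0,0]]'

```text
clock: 20.02
eef_pos: [488.5, -9.8, 19.2]
tcp_rot: [-3.142, -0.0, -3.096]
contact_force: [0.2, -0.8, 0.3]
opening: -0.001
grasp_force: 0.2
```

Emit:
carry_out --delta_pos '[[0,0.0007,0],[0,0.0014,0],[0,0.002,0]]' --rot '[[0,0,0],[0,0,0],[0,0,0]]'

```text
clock: 20.4
eef_pos: [488.5, -7.8, 19.2]
tcp_rot: [-3.142, -0.0, -3.096]
contact_force: [-0.1, -0.7, 0.7]
opening: -0.005
grasp_force: 0.2
```

Emit:
carry_out --delta_pos '[[0,0.0007,0],[0,0.0014,0],[0,0.002,0]]' --rot '[[0,0,0],[0,0,0],[0,0,0]]'

```text
clock: 20.78
eef_pos: [488.4, -5.8, 19.2]
tcp_rot: [-3.142, -0.0, -3.096]
contact_force: [-0.0, 0.1, -0.6]
opening: -0.001
grasp_force: 0.2
```

Emit:
carry_out --delta_pos '[[0,0.0007,0],[0,0.0014,0],[0,0.002,0]]' --rot '[[0,0,0],[0,0,0],[0,0,0]]'

```text
clock: 21.15
eef_pos: [488.3, -3.8, 19.2]
tcp_rot: [-3.142, 0.0, -3.095]
contact_force: [0.3, -1.3, -0.2]
opening: 0.003
grasp_force: 0.2
```

Emit:
carry_out --delta_pos '[[0,0.0007,0],[0,0.0014,0],[0,0.002,0]]' --rot '[[0,0,0],[0,0,0],[0,0,0]]'

```text
clock: 21.52
eef_pos: [488.2, -1.8, 19.2]
tcp_rot: [-3.142, 0.0, -3.095]
contact_force: [0.2, -0.2, -0.6]
opening: 0.0
grasp_force: 0.2
```

Emit:
carry_out --delta_pos '[[0,0.0007,0],[0,0.0014,0],[0,0.002,0]]' --rot '[[0,0,0],[0,0,0],[0,0,0]]'

```text
clock: 21.9
eef_pos: [488.2, -0.0, 19.2]
tcp_rot: [-3.141, 0.0, -3.095]
contact_force: [-0.3, -4.3, -0.1]
opening: -0.0
grasp_force: 2.5
```

Contact. I'll lean on it gently.

Emit:
carry_out --delta_pos '[[0,0.0003,0],[0,0.0005,0],[0,0.0005,0]]' --rot '[[0,0,0],[0,0,0],[0,0,0]]'

```text
clock: 22.28
eef_pos: [488.3, 0.0, 19.3]
tcp_rot: [-3.141, 0.0, -3.095]
contact_force: [0.1, -6.0, 0.4]
opening: 0.001
grasp_force: 3.3
```

Emit:
carry_out --delta_pos '[[0,0.0003,0],[0,0.0005,0],[0,0.0005,0]]' --rot '[[0,0,0],[0,0,0],[0,0,0]]'

```text
clock: 22.65
eef_pos: [488.3, 0.2, 19.3]
tcp_rot: [-3.14, 0.0, -3.095]
contact_force: [1.0, -9.6, 0.8]
opening: 0.001
grasp_force: 4.6
```

Emit:
carry_out --delta_pos '[[0,0,0],[0,0,0],[0,0,0]]' --rot '[[0,0,0],[0,0,0],[0,0,0]]'

```text
clock: 23.02
eef_pos: [488.3, 0.2, 19.3]
tcp_rot: [-3.14, 0.0, -3.095]
contact_force: [1.2, -9.1, 0.9]
opening: -0.003
grasp_force: 4.6
```

Emit:
carry_out --delta_pos '[[0,-0.0002,0],[0,-0.0002,0],[0,-0.0002,0],[0,-0.0002,0],[0,-0.0002,0],[0,-0.0002,0],[0,-0.0002,0],[0,-0.0002,0]]' --rot '[[0,0,0],[0,0,0],[0,0,0],[0,0,0],[0,0,0],[0,0,0],[0,0,0],[0,0,0]]'

```text
clock: 24.02
eef_pos: [488.3, 0.2, 19.3]
tcp_rot: [-3.141, 0.0, -3.095]
contact_force: [0.9, -8.9, -0.1]
opening: 0.005
grasp_force: 4.0
```

Emit:
carry_out --delta_pos '[[0,-0.0002,0],[0,-0.0002,0]]' --rot '[[0,0,0],[0,0,0]]'

```text
clock: 24.28
eef_pos: [488.3, 0.1, 19.3]
tcp_rot: [-3.141, 0.0, -3.095]
contact_force: [0.3, -7.8, 0.6]
opening: 0.0
grasp_force: 3.5
```

Emit:
carry_out --delta_pos '[[0,-0.0007,0],[0,-0.0015,0],[0,-0.0022,0],[0,-0.003,0],[0,-0.006,0],[0,-0.015,0],[0,-0.025,0],[0,-0.03,0]]' --rot '[[0,0,0],[0,0,0],[0,0,0],[0,0,0],[0,0,0],[0,0,0],[0,0,0],[0,0,0]]'

```text
clock: 25.28
eef_pos: [489.5, -30.1, 19.2]
tcp_rot: [-3.142, 0.0, -3.096]
contact_force: [-1.2, -0.0, -0.5]
opening: 0.0
grasp_force: 0.0
```

Emit:
carry_out --delta_pos '[[0,0,-0.03],[0,0,-0.07],[0,0,-0.12],[0,0,-0.13],[0,0,-0.13],[0,0,-0.13]]' --rot '[[0,0,0],[0,0,0],[0,0,0],[0,0,0],[0,0,0],[0,0,0]]'

```text
clock: 26.02
eef_pos: [488.5, -29.3, 147.8]
tcp_rot: [3.141, -0.002, -3.096]
contact_force: [-0.5, -0.2, 0.3]
opening: -0.0
grasp_force: 0.0
```

```bash
python3 - <<'E'
from h import *
s=r.sense();print(s["clock"],s["contact_force"],s["eef_pos"])
o=[510.5,-1.9,0];J=Ro.from_euler("z",.0463);f=lambda p:J.inv().apply(p-np.array(o)).round(1)
im=r.grab_frame("wrist"); cv2.imwrite("pics/w10.png",im)
for t,z in (("block_centre",26),("grip",53),("end_plate",30),("loupe",38),("weight",34)):
    for d in r.cut_out(t,"wrist")[:1]:
        ys,xs=np.nonzero(d["mask"]); rect=cv2.minAreaRect(np.c_[xs,ys].astype(np.float32))
        print(t,round(d["p"],2),f(onz("wrist",rect[0],z,s)),[f(onz("wrist",q,z,s))[:2].tolist() for q in cv2.boxPoints(rect)])
# buffer: dark pixels between block front and end plate along channel centreline
for y in range(50,82,2):
    q=proj("wrist",local([-22,y,17],o,.0463),s).astype(int); print(y,im[q[1],q[0]].mean().round(),end="; ")
E
```

```text
26.025 [-0.46192618 -0.22996145  0.34392026] [488.47079894 -29.25802939 147.81103886]
block_centre 0.95 [-24.2  36.4  26. ] [[-37.6, 10.4], [-37.6, 60.8], [-10.4, 63.1], [-10.4, 11.4]]
grip 0.87 [ 2.8 -4.6 53. ] [[-4.4, -44.1], [-27.0, -32.4], [10.2, 35.4], [34.6, 25.0]]
end_plate 0.85 [-25.7  78.2  30. ] [[4.8, 54.8], [-63.2, 66.9], [-54.5, 100.3], [14.8, 90.4]]
loupe 0.97 [ 29.5 -88.   38. ] [[47.7, -110.3], [6.8, -102.3], [11.9, -66.4], [53.2, -73.0]]
weight 0.73 [30.7 91.  34. ] [[32.6, 68.1], [7.0, 82.0], [28.8, 113.8], [55.4, 100.3]]
50 242.0; 52 218.0; 54 133.0; 56 87.0; 58 163.0; 60 232.0; 62 242.0; 64 242.0; 66 216.0; 68 91.0; 70 52.0; 72 107.0; 74 198.0; 76 209.0; 78 210.0; 80 171.0;
```

```bash
python3 - <<'E'
from h import *
s=r.sense(); r.grab_frame("wrist"); r_m=r.cut_out("grip","wrist")[0]["mask"]
r.grab_frame("top"); t_m=r.cut_out("grip","top")[0]["mask"]
o=[510.5,-1.9,0]
def box(x0,x1,y,z0,z1): return [(a,b,c) for a in(x0,x1) for b in(-y,y) for c in(z0,z1)]
for c,m in(("wrist",r_m),("top",t_m)):
    best=[]
    for deg in range(50,96,2):
        im=np.zeros((420,560),np.uint8); a=Ro.from_euler("z",np.radians(deg))
        for b in (box(-32,32,6,29,53),box(-44,0,5,15,21)):
            P=np.array([proj(c,local(a.apply(p)+[16,0,0],o,.0463),s) for p in b]).astype(np.int32)
            cv2.fillConvexPoly(im,cv2.convexHull(P),1)
        best.append((round((im.astype(bool)&m).sum()/(im.astype(bool)|m).sum(),3),deg))
    print(c,sorted(best)[::-1][:4])
E
```

```text
Traceback (most recent call last):
IndexError: list index out of range
```

```bash
python3 - <<'E'
from h import *
s=r.sense(); o=[510.5,-1.9,0]
def box(x0,x1,y,z0,z1): return [(a,b,c) for a in(x0,x1) for b in(-y,y) for c in(z0,z1)]
for c in("wrist","side","top"):
    r.grab_frame(c); d=r.cut_out("grip",c)
    if not d: print(c,"none"); continue
    m=d[0]["mask"]; best=[]
    for deg in range(50,96,2):
        im=np.zeros((420,560),np.uint8); a=Ro.from_euler("z",np.radians(deg))
        for b in (box(-32,32,6,29,53),box(-44,0,5,15,21)):
            P=np.array([proj(c,local(a.apply(p)+[16,0,0],o,.0463),s) for p in b]).astype(np.int32)
            cv2.fillConvexPoly(im,cv2.convexHull(P),1)
        best.append((round((im.astype(bool)&m).sum()/(im.astype(bool)|m).sum(),3),deg))
    print(c,d[0]["p"],sorted(best)[::-1][:4])
E
```

```text
wrist 0.73 [(np.float64(0.735), 72), (np.float64(0.733), 70), (np.float64(0.725), 68), (np.float64(0.705), 66)]
side 0.61 [(np.float64(0.704), 76), (np.float64(0.689), 74), (np.float64(0.674), 72), (np.float64(0.664), 78)]
top none
```

The masks put the gate at about 72–76° open. The block is against the buffer and the robot is touching nothing, so I'm handing in.

```bash
python3 -c "
from rig import r
print(r.sign_off())"
```

```text
the job is handed in; nothing more can be done
None
```

I handed the job in at about 26 s: the gate measured about 72–76° open, and the block is home on the buffer after a lean of 8–9 N for over a second. The shut fingers first passed over the block without contact, because the tips stand about 5 mm ahead of the TCP rather than the stated 25, so I lowered them and pushed again.

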